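Fit and lock the counting plate of a vacuum seed counter

ROBOT

A 6-joint arm with a two-finger parallel gripper is mounted at the origin on a cart in front of the work surface, level with it; the furniture and walls round the work are solid. World frame = base frame: x ahead of the robot, y to its left, z up, the work surface at z = 0. Lengths are in m, angles in rad, forces in N, time in s.
With the tool pointing down it reaches from about 0.4 to 0.825 m from the base axis. Payload 7 kg.
Tool frame: the origin (TCP) lies on the centre line of the jaws, within the pads' length; the fingertips stand 14 mm ahead of it and the grasp point (between the pads) lies 5 mm behind it; z points along the fingers, y is the line along which they close (so a half turn about z gives the same grasp; the last joint's range is limited). The gripper opens to 88 mm and grips with 3 to 60 N. Pads are 19 mm wide; open, the fingers measure 130 mm over their backs; the gripper's body (78 mm by 193 mm) begins 47 mm behind the grasp point.
Start: joints at [-0.898, 0.359, 0.012, 0, -1.224, -0.288], TCP at [0.253, -0.626, 0.241] pointing down, gripper open.
Joint ranges: [-3.07, 3.07], [-1.43, 2.12], [-1.02, 1.25], [-3.03, 1.67], [-3.05, -0], [-3.03, 3.03]. Speed limits (rad/s): [2.39, 2.39, 3.01, 3.14, 3.14, 3.14].

INTERFACE

Orientations are given as a 3x3 rotation matrix whose columns are the frame's x, y, z axes.
In Python, from station import manip, cams, sign_off, look_for, landmark_of gives the robot as it stands.
- The arm moves only by the tool step_arm, never from a script. Its arguments are lists of equal length, an entry for each row: "delta_rot": the turn, a rotation vector about the tool's x, y, z in rad, a list of three; "delta_pos": the shift along the tool's x, y, z in mm, a list of three; "gripper": the opening, from -1 (shut) to 1 (fully open). In form: {"delta_rot": [[rx, ry, rz], ...], "delta_pos": [[x, y, z], ...], "gripper": [gripper, ...]}. A call has 1 to 12 rows; each row is the pose to reach, as a shift and turn from the pose commanded when the call began, along the tool's axes at that moment; what a row does not reach only later rows make up. A row lasts 1/10 s, in which the tool goes at most 50 mm and 8.59 degrees, less where a joint would pass 70% of its speed; a pose out of reach is approached as far as the arm can. A call with a gripper value outside its range is refused whole. The fingers move at their own pace and stop on an object; "squeeze" is the grip in N (left out, the last holds). Time passes only in rows, so rows that repeat a pose let the fingers close. It gives the time, the measured TCP pose, the force, the opening and the grip force at its end, in the units of the state.
- manip.sense(): the state, without advancing time (a new reading comes with each control period).
- cams.capture(name): name is "side" or "top" or "wrist"; returns a dict with "img" (400x640x3 uint8, red, green, blue), "vfov" (degrees; the focal length in pixels is half the picture's height over the tangent of half this angle, whatever the lens; pixels are square), "cx", "cy" (the principal point, pixels), "eye" and "orientation" of the camera in the world. Camera axes: x right, y up, looking along -z (the intrinsics and any distortion apply to the point x, -y, -z); pixel columns grow to the right and rows downward; lengths in m; the calibration is good to about 2 mm. A picture is of the moment at which its call begins. There is no depth.
- sign_off(): hands the job in; it is judged then, once.
Trained networks look in the newest picture that a camera, given by its name, has taken for a name from the list of things; names that differ only in an ending like _2 or _b are one class to them, and where a whole thing is asked for, a point or a joint stands for the part that bears it (a point fixed in the world has none). Each returns a list of dicts, best first, with "confidence" (0 to 1); they miss things now and then, are a little off and sometimes report something else, mostly with a low value. They report only what shows in the picture. A call takes as long as a camera call. They do not tell look-alikes from the thing itself.
- look_for(camera, query): "box" ([left, top, width, height] in pixels, round what is visible of it).
- landmark_of(camera, query): "position" ([column, row] in pixels: a listed point, or the origin of a listed thing).
The state is a dict: "time_s": time; "joint_positions": joint angles; "qvel": joint speeds; "effort": joint torques, N m; "eef_pos": TCP position; "orientation": TCP orientation; "ft_force": force on the tool from outside, world axes, zero at the start; "ft_torque": the same for the moment, N m; "grip_width": finger opening in m; "gripper_force": force on a finger pad.
Only numpy, scipy, OpenCV 4.12 (cv2) and the standard library are available. Lean on these libraries where they do the work, as an engineer would, in place of code of your own. Each camera call takes 0.05 s, during which the arm holds its last target. There are 200 camera calls.

TASK

Fit the loose counting plate on the seed counter so that it lies flush on the bed over both pins. Then lock its captive spring screw with the flat driver, blade kept seated in the slot: press lightly, without forcing it, and turn to and fro until its lug finds the keyhole hidden under the plate, press it fully down, turn it a quarter turn clockwise to the stop and let it spring up into its catch. Put the driver back upright in its wooden block and leave the petri dishes, hand lens and marker where they are.

Things in the scene. Friction and masses are not known exactly. Their poses are not given: they have to be found in the camera images.
- counter: Seed counter, fixed: grey slab 130 (x) x 180 (y) mm, top at z = 22; on it a bed 56 (x) x 132 (y) mm, flat top at z = 52 mm. Origin: middle of underside. Steel pins, 8 mm thick, at x = 0, y = +52 and -52 mm, to z = 70 (top 6 mm tapered). In the bed's centre a round steel receiver with an 8 mm wide keyhole for the screw's lug, along y but turned up to 0.52 rad either way; the fitted plate hides it.
- plate: Counting plate, loose, 0.25 kg: aluminium, 60 (x) x 132 (y) x 12 (z) mm, lying flat. Origin: middle of underside, z up. Two 9.6 mm through holes at x = 0, y = +52 and -52 mm go over the counter's pins, either way round; flush, its origin is 52 mm above the counter's, y axes parallel. Grip it across its 60 mm width at the middle. A dark cup (40 mm wide, 8 mm high) on top surrounds the screw.
- lock_screw: Captive steel screw in the plate's centre: head 30 mm wide, one straight slot across its top, 4.6 mm wide (mouth bevelled to 7 mm), 5 mm deep. Origin: middle of the slot's floor, 30 mm above the plate's underside while the screw is up (head's top 35); y along the slot, z up. A cross lug (26 x 5 mm) at its foot, parallel to the slot, is inside the plate while up; over 60 N on it then does harm.
- screw_press (a joint): How far the screw is pushed down, m: 0 up (spring, 5 N), 0.013 fully down (11 N). Stops at about 0.001 until the plate is on the bed and the lug is within about 0.1 rad of the keyhole, then goes through. It turns to the catch only while pressed 0.011 or more; let go after the quarter turn it springs up to about 0.008 and is caught. Let go too early, it stays at 0.0105 or comes back to 0.
- screw_turn (a joint): Angle of the screw in the plate, rad, growing clockwise seen from above; 0: slot and lug along the plate's y. The keyhole lies somewhere from -0.52 to +0.52, the catch and its stop 1.57 to 1.7 clockwise of the keyhole. Turns stiffly (0.05 N m) and stays where it is left.
- driver: Flat driver, 152 mm long, 0.15 kg, standing blade down in the block. Origin: middle of the blade's tip, z up the shaft to the handle; blade 18 mm wide along y, 3 mm thick along x. Black square handle, 28 mm across its flats (facing x and y), from z = 66 to 144 mm, end cap to 152 mm; round flange 34 mm wide under it, underside at z = 62 mm.
- stand: Driver's block, fixed: wood, 110 (x) x 62 (y) x 70 (z) mm. Origin: middle of underside, z up. The driver stands in the larger of two round holes, 24 mm wide, 66 mm deep, at x = -22 mm, y = 0; its flange rests on the block's top, its tip 8 mm above the block's origin. The smaller hole (14 mm) stays empty.
- petri_low: Bystander: a loose petri dish, 90 mm wide, 15 mm high, near the front edge. Origin: middle of the underside.
- petri_seeds: Bystander: a loose petri dish with seeds, 90 mm wide, 15 mm high, at the back on the left. Origin: middle of the underside.
- lens: Bystander: a loose black hand lens, 127 by 52 by 9 mm, near the front edge on the left. Origin: middle of the underside.
- marker: Bystander: a loose marker pen, 135 mm long, at the back behind the counter. Origin: middle of the underside.
Things that resemble listed ones, but are neither listed nor needed, are in the scene too. Leave any purple or red look-alike of the driver alone.

How it is judged:
By the outcome, as a careful person would: the job done as asked, in the order asked, and still so for the second after the job is handed in, with the robot touching nothing.
It also fails if it takes over 72 s, if anything falls off the work surface, if the arm or the gripper's body presses on something with over 40 N, if the wrist force passes 120 N, or if a joint passes its speed limit or range.

## Working session

There is one attempt and no reset: what is moved stays moved. The work goes in short steps, Python scripts to look and compute and a tool call to move; the robot and the scene stay as the last step left them, time stands still between calls to the robot, and variables do not carry over. Pictures are saved under pics/ and viewed, at most 10 in all, crops included, and the job is handed in when it is done.

Besides the shell and the picture viewer there is one more tool, called as name(argument=value, ...), one argument or row to a line, values as JSON. step_arm: Moves the arm, as the interface text tells. Its arguments: {"type":"object","properties":{"delta_rot":{"type":"array"},"delta_pos":{"type":"array"},"gripper":{"type":"array"},"squeeze":{"type":"number"}},"required":["delta_rot","delta_pos","gripper"]}

```bash
mkdir -p pics; ls
cat > h.py <<'E'
import numpy as np, cv2, json
from station import manip, cams, sign_off, look_for, landmark_of
def cap(n,f=None):
    c=cams.capture(n)
    if f: cv2.imwrite('pics/'+f,c['img'][:,:,::-1])
    return c
def ray(c,p):
    f=c['img'].shape[0]/2/np.tan(np.radians(c['vfov'])/2)
    d=np.array([(p[0]-c['cx'])/f,-(p[1]-c['cy'])/f,-1.])
    d=np.array(c['orientation'])@d
    return np.array(c['eye']),d/np.linalg.norm(d)
def atz(c,p,z):
    e,d=ray(c,p); return e+d*(z-e[2])/d[2]
def tri(obs):
    A=np.zeros((3,3));b=np.zeros(3)
    for c,p in obs:
        e,d=ray(c,p);M=np.eye(3)-np.outer(d,d);A+=M;b+=M@e
    x=np.linalg.solve(A,b)
    r=[np.linalg.norm((np.eye(3)-np.outer(ray(c,p)[1],ray(c,p)[1]))@(x-ray(c,p)[0])) for c,p in obs]
    return x,max(r)
def proj(c,X):
    f=c['img'].shape[0]/2/np.tan(np.radians(c['vfov'])/2)
    q=np.array(c['orientation']).T@(np.array(X)-c['eye'])
    return np.array([c['cx']+f*q[0]/-q[2],c['cy']-f*q[1]/-q[2]])
E
python3 - <<'E'
from h import *
np.set_printoptions(precision=4,suppress=True)
C={n:cap(n,n+'0.png') for n in('top','side','wrist')}
for n,c in C.items():
    print(n,{k:v for k,v in c.items() if k!='img'})
    for q in('counter','plate','lock_screw','driver','stand','petri_low','petri_seeds','lens','marker'):
        print(q,[(np.round(d['position']).tolist(),round(d['confidence'],2)) for d in landmark_of(n,q)[:4]],[(np.round(d['box']).tolist(),round(d['confidence'],2)) for d in look_for(n,q)[:4]])
cv2.imwrite('pics/ts.png',np.vstack([C['top']['img'],C['side']['img']])[:,:,::-1][:, :])
print(manip.sense())
E
```

```text
pics
top {'vfov': 54.733642858921286, 'cx': 319.5071560311874, 'cy': 196.0944288424202, 'eye': array([0.3768, 0.0434, 0.8969]), 'orientation': array([[ 0.01  ,  0.9813, -0.192 ],
       [-0.9997,  0.0138,  0.0185],
       [ 0.0208,  0.1918,  0.9812]])}
counter [([301.0, 205.0], 0.84), ([231.0, 137.0], 0.73)] [([264.0, 171.0, 79.0, 67.0], 0.98)]
plate [([189.0, 226.0], 0.71)] [([162.0, 211.0, 60.0, 37.0], 0.62)]
lock_screw [([189.0, 229.0], 0.7)] []
driver [([455.0, 244.0], 0.91), ([401.0, 221.0], 0.66), ([432.0, 265.0], 0.58)] [([401.0, 205.0, 27.0, 22.0], 0.94), ([434.0, 258.0, 33.0, 17.0], 0.87), ([454.0, 233.0, 29.0, 15.0], 0.61)]
stand [([404.0, 212.0], 0.72)] [([385.0, 184.0, 44.0, 56.0], 0.84)]
petri_low [([277.0, 283.0], 0.74)] [([256.0, 264.0, 40.0, 46.0], 0.8), ([183.0, 221.0, 10.0, 10.0], 0.22)]
petri_seeds [([233.0, 140.0], 0.83), ([304.0, 209.0], 0.25)] [([211.0, 121.0, 39.0, 36.0], 0.91)]
lens [([193.0, 278.0], 0.69)] [([168.0, 259.0, 56.0, 32.0], 0.88)]
marker [([281.0, 135.0], 0.7)] [([257.0, 127.0, 50.0, 16.0], 0.8), ([211.0, 120.0, 40.0, 37.0], 0.48), ([183.0, 221.0,
[... 1319 characters left out ...]
counter [] []
plate [] []
lock_screw [] []
driver [] []
stand [] []
petri_low [] []
petri_seeds [] []
lens [] []
marker [] []
{'time_s': 2.85, 'joint_positions': array([-0.8979,  0.3586,  0.0119, -0.    , -1.2241, -0.2881]), 'qvel': array([-0.0003,  0.    ,  0.0015, -0.0005, -0.0001, -0.0005]), 'effort': array([ -0.0008, -58.2366,  29.3295,   7.0022,   0.0125,   0.    ]), 'eef_pos': array([ 0.2533, -0.6256,  0.2406]), 'orientation': array([[-0.9269, -0.3753, -0.    ],
       [-0.3753,  0.9269,  0.    ],
       [ 0.    ,  0.    , -1.    ]]), 'ft_force': array([ 0.7172, -0.2651, -0.7354]), 'ft_torque': array([ 0.0184, -0.0047,  0.0157]), 'gripper_force': 0.0, 'grip_width': 0.08761820737174793}
```

Run:
```python
import cv2
t=cv2.imread('pics/top0.png')[110:320,150:500]; s=cv2.imread('pics/side0.png')[140:360,200:440]
cv2.imwrite('pics/t1.png',cv2.resize(t,None,fx=2.25,fy=2.25,interpolation=cv2.INTER_CUBIC))
cv2.imwrite('pics/s1.png',cv2.resize(s,None,fx=2.6,fy=2.6,interpolation=cv2.INTER_CUBIC))
```

```text
(no output)
```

View pics/t1.png

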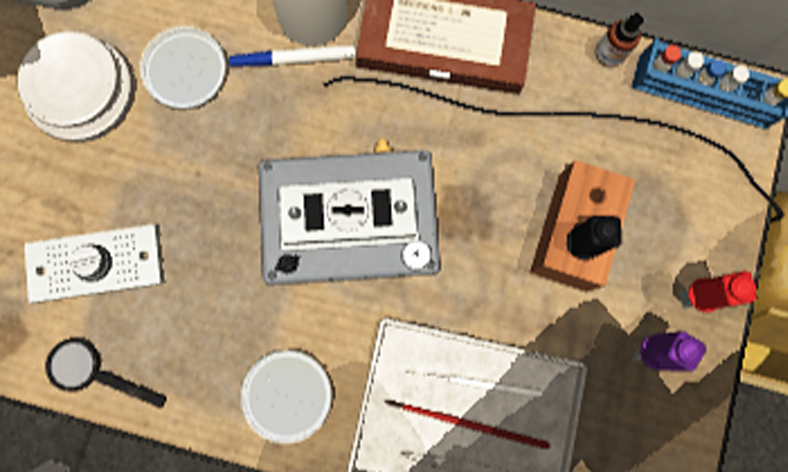

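View pics/s1.png

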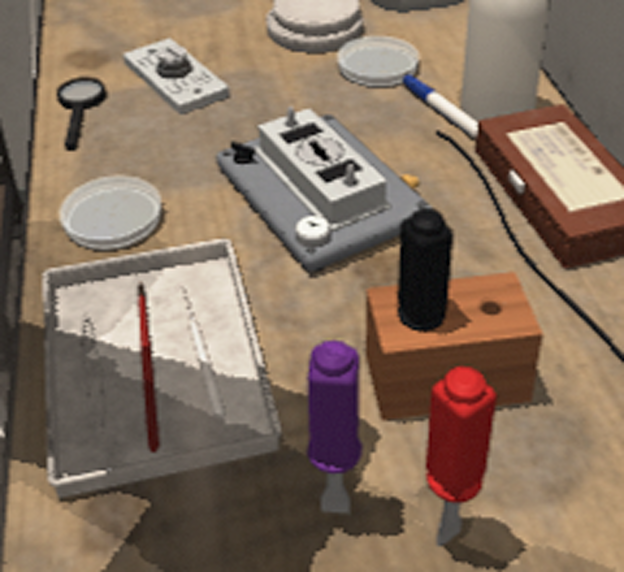

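```bash
cat >> h.py <<'E'
Z=np.zeros((400,640,3))
TOP=dict(img=Z,vfov=54.733642858921286,cx=319.507,cy=196.094,eye=np.array([.3768,.0434,.8969]),orientation=np.array([[.01,.9813,-.192],[-.9997,.0138,.0185],[.0208,.1918,.9812]]))
SIDE=dict(img=Z,vfov=56.97809,cx=319.0755,cy=199.681,eye=np.array([.229,-.5624,.5553]),orientation=np.array([[.9006,.2745,-.3371],[-.434,.5255,-.7318],[-.0237,.8053,.5923]]))
np.set_printoptions(precision=4,suppress=True)
E
cat > g.py <<'E'
from h import *
t=lambda x,y:(150+x/2.25,110+y/2.25)
s=lambda x,y:(200+x/2.6,140+y/2.6)
for n,a,b in [('screw top',t(96,262),s(174,63)),('drv cap',t(611,228),s(428,215)),('smallhole',t(598,197),s(490,308)),
 ('pin L(+y)',t(294,212),s(290,112)),('pin R',t(401,206),s(352,172)),('keyhole',t(348,210),s(321,150)),
 ('red',t(742,285),s(464,378)),('purple',t(690,349),s(334,350)),('stand corner FR',t(533,270),None)]:
    if b: print(n,*tri([(TOP,a),(SIDE,b)]))
print('plate holes z12',atz(TOP,t(40,271),.012),atz(TOP,t(145,255),.012))
print('plate corners',[atz(TOP,t(*p),.012) for p in((25,241),(157,224),(164,282),(31,303))])
print('bed corners z52',[atz(TOP,t(*p),.052) for p in((279,184),(411,178),(418,235),(283,246))])
print('stand top z70',[atz(TOP,t(*p),.07) for p in((573,161),(634,178),(597,289),(532,270))])
R=np.array([[-.9269,-.3753,0],[-.3753,.9269,0],[0,0,-1]])
E
python3 g.py
```

```text
screw top [0.4736 0.3115 0.0255] 0.00014525672362080306
drv cap [ 0.493  -0.1682  0.161 ] 0.0005360744860792936
smallhole [ 0.5386 -0.1833  0.0699] 0.00024943395116942395
pin L(+y) [0.5207 0.1121 0.0651] 0.0004020879168901965
pin R [0.5293 0.008  0.0628] 0.0013126172153055775
keyhole [0.5259 0.0599 0.0536] 0.0009556706249232747
red [ 0.4462 -0.2833  0.1499] 0.0006993865541634003
purple [ 0.3916 -0.2346  0.1512] 0.0001620047891148872
plate holes z12 [0.4655 0.3712 0.012 ] [0.483  0.2666 0.012 ]
plate corners [array([0.4958, 0.389 , 0.012 ]), array([0.5151, 0.2564, 0.012 ]), array([0.4558, 0.2458, 0.012 ]), array([0.4332, 0.3775, 0.012 ])]
bed corners z52 [array([0.5505, 0.129 , 0.052 ]), array([ 0.5585, -0.0018,  0.052 ]), array([ 0.5013, -0.0089,  0.052 ]), array([0.4887, 0.1231, 0.052 ])]
stand top z70 [array([ 0.574 , -0.1599,  0.07  ]), array([ 0.5578, -0.2193,  0.07  ]), array([ 0.4489, -0.1788,  0.07  ]), array([ 0.4663, -0.117 ,  0.07  ])]
```

step_arm(
  delta_rot=[
    [0, 0, -1.35],
    [0, 0, -1.35],
    [0, 0, -1.35],
    [0, 0, -1.35],
    [0, 0, -1.35],
    [0, 0, -1.35],
    [0, 0, -1.35],
    [0, 0, -1.35],
    [0, 0, -1.35],
    [0, 0, -1.35],
    [0, 0, -1.35],
    [0, 0, -1.35],
  ],
  delta_pos=[
    [-382, 391, -30],
    [-382, 391, -30],
    [-382, 391, -30],
    [-382, 391, -30],
    [-382, 391, -30],
    [-382, 391, -30],
    [-382, 391, -30],
    [-382, 391, -30],
    [-382, 391, -30],
    [-382, 391, -30],
    [-382, 391, -30],
    [-382, 391, -30],
  ],
  gripper=[1, 1, 1, 1, 1, 1, 1, 1, 1, 1, 1, 1],
)

```text
time_s: 4.05
eef_pos: [0.4627, -0.1157, 0.2713]
orientation: [[0.169, -0.986, 0.002], [-0.986, -0.169, 0.0], [-0.0, -0.002, -1.0]]
ft_force: [-1.3, -0.1, -0.1]
grip_width: 0.0873
gripper_force: 0.0
```

```bash
cat >> h.py <<'E'
import pickle
def save(c,f): pickle.dump(dict(c),open(f,'wb'))
def load(f): return pickle.load(open(f,'rb'))
def mv(xyz,ax,s=None):
    """tool-frame delta from measured pose to world xyz (m) with tool x at world yaw ax, tool down"""
    s=s or manip.sense(); R=np.array(s['orientation']); d=R.T@(np.array(xyz)-s['eef_pos'])*1000
    T=np.column_stack([[np.cos(ax),np.sin(ax),0],[np.sin(ax),-np.cos(ax),0],[0,0,-1]])
    return d.round(1),cv2.Rodrigues(R.T@T)[0].ravel().round(4)
E
python3 - <<'E'
from h import *
c=cap('wrist','w1.png');save(c,'w1.pkl');s=manip.sense()
print(s['time_s'],s['eef_pos'],s['joint_positions'],s['orientation'])
print(mv((.474,.316,.20),-1.406,s))
cv2.imwrite('pics/w1b.png',cv2.resize(c['img'][:,:,::-1],None,fx=1.25,fy=1.25))
E
```

```text
4.1 [ 0.4617 -0.1174  0.2709] [ 0.1654  0.0044 -0.3605 -0.     -1.205   0.0033] [[ 0.1679 -0.9858  0.0009]
 [-0.9858 -0.1679  0.0002]
 [-0.     -0.0009 -1.    ]]
(array([-425.2,  -84.8,   71. ]), array([-0.0009,  0.    ,  0.0039]))
```

View pics/w1b.png

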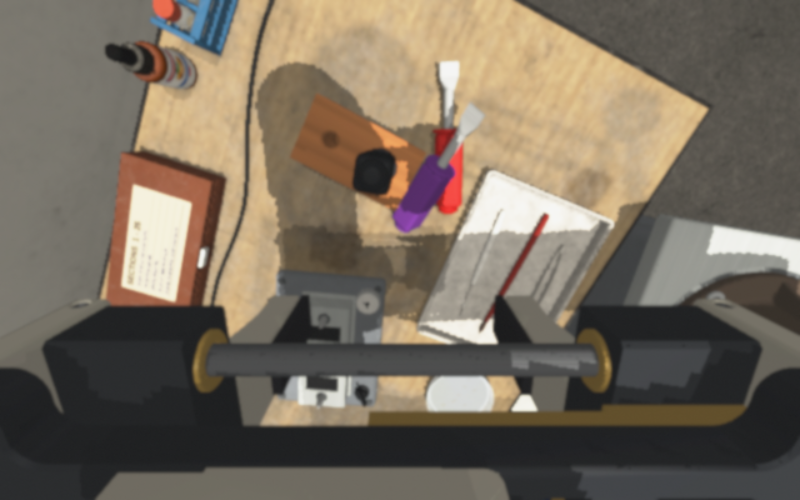

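```bash
python3 - <<'E'
from h import *
c=load('w1.pkl'); print(c['eye'])
for n,X in [('purple top',(.3916,-.2346,.15)),('pb',(.3916,-.2346,0)),('red top',(.4462,-.2833,.15)),('rb',(.4462,-.2833,0)),('drv cap',(.493,-.168,.16))]: print(n,proj(c,X)*1.25)
w=lambda x,y:(x/1.25,y/1.25)
print('purple on z0',atz(c,w(405,225),.017),atz(c,w(470,120),.017),atz(c,w(470,120),.15),'red',atz(c,w(450,205),.017),atz(c,w(450,68),.017))
E
sed -n 1,3p /dev/null
```

```text
[ 0.4764 -0.1958  0.4149]
purple top [535.6343  99.46  ]
pb [486.4532 113.1455]
red top [473.012    1.3402]
rb [445.7031  53.4367]
drv cap [371.5299 174.0176]
purple on z0 [ 0.4572 -0.1031  0.017 ] [ 0.4102 -0.2237  0.017 ] [ 0.4323 -0.2144  0.15  ] red [ 0.4122 -0.1338  0.017 ] [ 0.4406 -0.2678  0.017 ]
```

Run:
```python
from h import *
c=cap('side')['img'][120:370,200:460,::-1]; d=cap('top')['img'][150:300,360:500,::-1]
a=cv2.resize(c,(468,450)); b=cv2.resize(d,(320,343)); b=cv2.copyMakeBorder(b,0,107,0,0,cv2.BORDER_CONSTANT)
cv2.imwrite('pics/st2.png',np.hstack([a,b]))
```

```text
(no output)
```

View pics/st2.png

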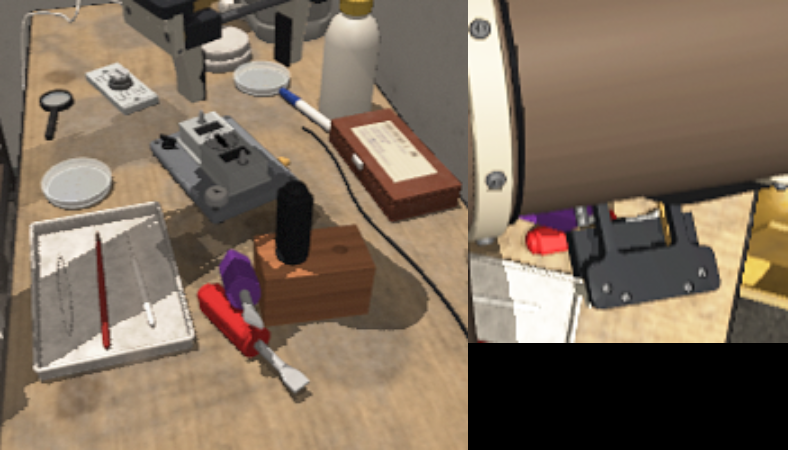

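The red and purple look-alikes (at about (450,170) and (425,190)) are now lying down. They stood upright in the first pictures. The driver we need is the black one in the wooden block, cap at (375,172). Next is the plate.

step_arm(
  delta_rot=[
    [0, 0, 0],
    [0, 0, 0],
    [0, 0, 0],
    [0, 0, 0],
    [0, 0, 0],
    [0, 0, 0],
    [0, 0, 0],
    [0, 0, 0],
    [0, 0, 0],
    [0, 0, 0],
    [0, 0, 0],
  ],
  delta_pos=[
    [-425, -85, 71],
    [-425, -85, 71],
    [-425, -85, 71],
    [-425, -85, 71],
    [-425, -85, 71],
    [-425, -85, 71],
    [-425, -85, 71],
    [-425, -85, 71],
    [-425, -85, 71],
    [-425, -85, 71],
    [-425, -85, 71],
  ],
  gripper=[1, 1, 1, 1, 1, 1, 1, 1, 1, 1, 1],
)

```text
time_s: 5.3
eef_pos: [0.4755, 0.3125, 0.1987]
orientation: [[0.163, -0.987, -0.001], [-0.987, -0.163, -0.001], [0.001, 0.001, -1.0]]
ft_force: [0.1, 0.1, -0.3]
grip_width: 0.0882
gripper_force: 0.0
```

Run:
```python
from h import *
c=cap('wrist','w2.png');save(c,'w2.pkl');s=manip.sense()
print(s['time_s'],s['eef_pos'],s['joint_positions'])
print(landmark_of('wrist','plate')[:2],landmark_of('wrist','lock_screw')[:2])
print('expected hole px',[proj(c,p) for p in((.4655,.3712,.012),(.483,.2666,.012),(.4736,.3115,.035))])
cv2.imwrite('pics/w2b.png',cv2.resize(c['img'][:,:,::-1],None,fx=1.25,fy=1.25))
```

```text
5.35 [0.4755 0.312  0.1992] [ 0.9247  0.2168 -0.2853 -0.     -1.0699 -0.7621]
[{'position': [317.0, 185.2], 'confidence': 0.97}] [{'position': [320.3, 191.9], 'confidence': 0.55}]
expected hole px [array([321.3415, 229.669 ]), array([321.1303, 142.0393]), array([322.9746, 186.8914])]
```

View pics/w2b.png

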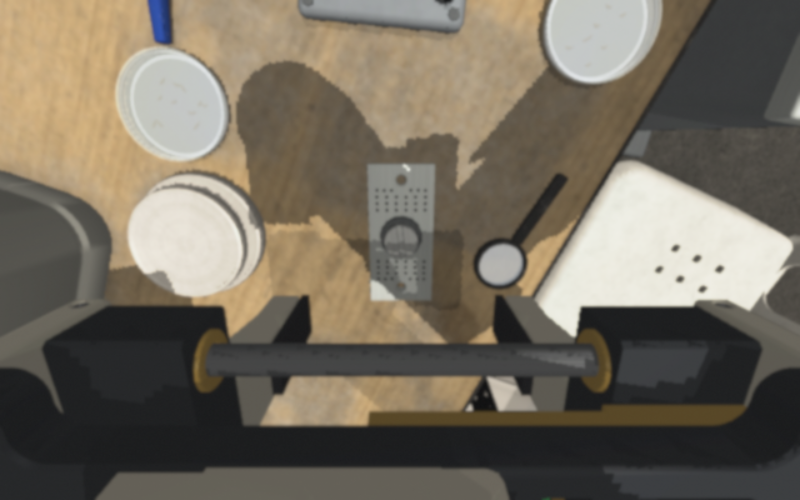

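Run:
```python
from h import *
c=load('w2.pkl')
a=atz(c,(320.8,143.8),.012);b=atz(c,(321,229.4),.012);print(a,b,np.linalg.norm(a-b),(a+b)/2,np.arctan2(*(b-a)[:2]))
d=b-a; yaw=np.arctan2(-d[0],d[1]); m=(a+b)/2;m[2]=.019
print(yaw, mv(m,yaw-np.pi/2))
i=c['img'][155:225,285:357,::-1];cv2.imwrite('pics/w2c.png',cv2.resize(i,None,fx=8,fy=8,interpolation=cv2.INTER_CUBIC))
```

```text
[0.483  0.2686 0.012 ] [0.466  0.3709 0.012 ] 0.10374970404506498 [0.4745 0.3197 0.012 ] -0.16535359588823095
0.16535359588823095 (array([ -8. ,  -0.2, 180.8]), array([-0.0001,  0.0001, -0.0033]))
```

View pics/w2c.png

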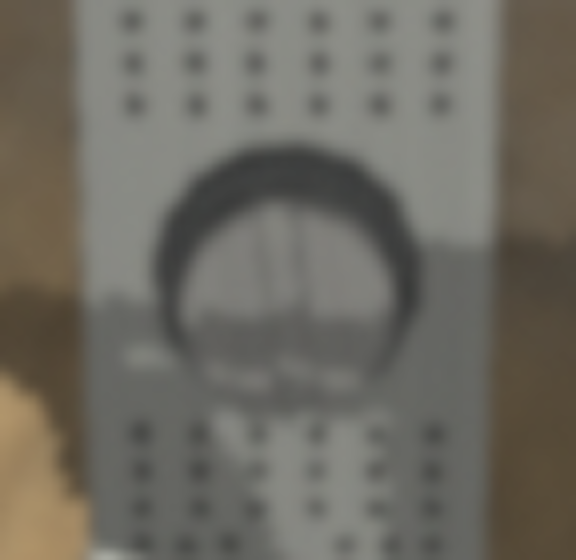

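step_arm(
  delta_rot=[
    [0, 0, 0],
    [0, 0, 0],
    [0, 0, 0],
    [0, 0, 0],
    [0, 0, 0],
    [0, 0, 0],
    [0, 0, 0],
    [0, 0, 0],
    [0, 0, 0],
    [0, 0, 0],
    [0, 0, 0],
  ],
  delta_pos=[
    [-8, 0, 45],
    [-8, 0, 90],
    [-8, 0, 130],
    [-8, 0, 160],
    [-8, 0, 175],
    [-8, 0, 181],
    [-8, 0, 181],
    [-8, 0, 181],
    [-8, 0, 181],
    [-8, 0, 181],
    [-8, 0, 181],
  ],
  gripper=[0.6, 0.6, 0.6, 0.6, 0.6, 0.6, 0.6, 0, 0, 0, 0],
  squeeze=30,
)

```text
time_s: 6.55
eef_pos: [0.4745, 0.3218, 0.0199]
orientation: [[0.164, -0.987, 0.002], [-0.987, -0.164, 0.001], [-0.001, -0.002, -1.0]]
ft_force: [0.2, -1.1, 6.2]
grip_width: 0.0594
gripper_force: 30.0
```

step_arm(
  delta_rot=[
    [0, 0, 0],
    [0, 0, 0],
    [0, 0, 0.02],
    [0, 0, 0.05],
    [0, 0, 0.083],
    [0, 0, 0.083],
    [0, 0, 0.083],
    [0, 0, 0.083],
    [0, 0, 0.083],
  ],
  delta_pos=[
    [0, 0, -20],
    [0, 0, -65],
    [0, 0, -110],
    [30, -10, -150],
    [70, -25, -180],
    [118, -55, -180],
    [118, -55, -180],
    [118, -55, -180],
    [118, -55, -180],
  ],
  gripper=[0, 0, 0, 0, 0, 0, 0, 0, 0],
)

```text
time_s: 7.45
eef_pos: [0.5467, 0.2137, 0.1979]
orientation: [[0.08, -0.997, -0.001], [-0.997, -0.08, -0.0], [0.0, 0.001, -1.0]]
ft_force: [-0.8, 0.2, -3.1]
grip_width: 0.0592
gripper_force: 30.0
```

Run:
```python
from h import *
c=cap('wrist','w3.png');save(c,'w3.pkl');s=manip.sense();pickle.dump(s,open('s3.pkl','wb'))
print(s['time_s'],s['eef_pos'],s['orientation'],s['grip_width'],s['ft_force'])
print('exp pins, tips',[proj(c,p) for p in((.5207,.1121,.07),(.5293,.008,.07))])
cv2.imwrite('pics/w3b.png',cv2.resize(c['img'][0:300,160:480,::-1],None,fx=2,fy=2,interpolation=cv2.INTER_CUBIC))
```

```text
7.5 [0.5465 0.2141 0.1979] [[ 0.0811 -0.9967 -0.0012]
 [-0.9967 -0.0811 -0.0004]
 [ 0.0003  0.0012 -1.    ]] 0.059347940815089824 [ 0.0507 -0.3491 -3.543 ]
exp pins, tips [array([360.2174,  87.8858]), array([365.3551, -57.947 ])]
```

View pics/w3b.png

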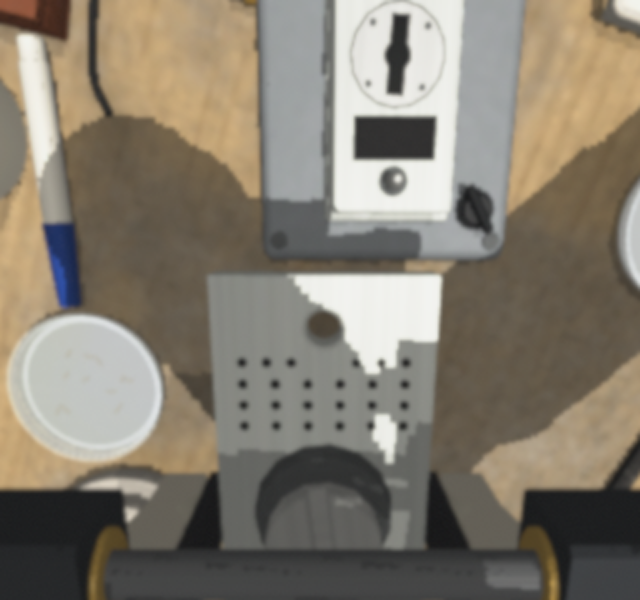

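Run:
```python
from h import *
c=load('w3.pkl');s=manip.sense();R=np.array(s['orientation'])
for dx,dy,dz in((50,0,-80),(60,20,-80),(70,20,-80),(40,20,-100)):
    q=dict(c);q['eye']=c['eye']+R@np.array([dx,dy,dz])/1000
    print(dx,dz,[proj(q,p) for p in((.5207,.1121,.07),(.5293,.008,.07))])
w=lambda x,y:(160+x/2,y/2)
a=atz(c,w(397.5,93),.052);b=atz(c,w(400.5,16),.052);print('keyhole',a,b,np.arctan2(-(a-b)[0],(a-b)[1]),np.linalg.norm(a-b))
print('pin',atz(c,w(394,179),.07),atz(c,w(392,190),.052), 'key c',(a+b)/2)
e=[atz(c,w(*p),.052) for p in((333,211),(449,217),(334,0),(462,0))];print(e)
for i,j in((0,2),(1,3)): d=e[i]-e[j];print(np.arctan2(-d[0],d[1]))
h=atz(c,w(324,325),s['eef_pos'][2]-.0065);print('front hole in hand, tool frame mm',R.T@(h-s['eef_pos'])*1000)
```

```text
50 -80 [array([349.904, 137.706]), array([352.5303,  39.1514])]
60 -80 [array([332.9487, 146.235 ]), array([333.8905,  49.4372])]
70 -80 [array([332.8568, 154.6038]), array([333.7808,  59.5174])]
40 -100 [array([332.4974, 128.0178]), array([333.3593,  33.3589])]
keyhole [0.524  0.0764 0.052 ] [0.5262 0.0466 0.052 ] 0.07528915963719761 0.02994122108803013
pin [0.5233 0.1136 0.07  ] [0.5217 0.1172 0.052 ] key c [0.5251 0.0615 0.052 ]
[array([0.5485, 0.1288, 0.052 ]), array([0.4933, 0.1271, 0.052 ]), array([0.5554, 0.0429, 0.052 ]), array([0.5006, 0.0385, 0.052 ])]
0.0806805520623863
0.08209763756819784
front hole in hand, tool frame mm [55.3542  0.1254  6.5161]
```

step_arm(
  delta_rot=[
    [0, 0, 0],
    [0, 0, 0],
    [0, 0, 0],
    [0, 0, 0],
  ],
  delta_pos=[
    [20, 10, -50],
    [40, 20, -100],
    [40, 20, -100],
    [40, 20, -100],
  ],
  gripper=[0, 0, 0, 0],
)

```text
time_s: 7.9
eef_pos: [0.5306, 0.1733, 0.3006]
orientation: [[0.082, -0.997, 0.003], [-0.997, -0.082, 0.003], [-0.002, -0.004, -1.0]]
ft_force: [-0.8, 1.0, -3.6]
grip_width: 0.0597
gripper_force: 30.0
```

Run:
```python
from h import *
c=cap('wrist','w4.png');save(c,'w4.pkl');s=manip.sense();pickle.dump(s,open('s4.pkl','wb'))
print(s['time_s'],s['eef_pos'],s['ft_force'])
print('exp pins',[proj(c,p) for p in((.5227,.1136,.07),(.531,.010,.07))])
cv2.imwrite('pics/w4b.png',cv2.resize(c['img'][0:250,225:440,::-1],None,fx=2.4,fy=2.4,interpolation=cv2.INTER_CUBIC))
```

```text
7.95 [0.53   0.1732 0.2984] [-0.2569  0.1333 -4.6566]
exp pins [array([332.1751, 127.6756]), array([333.4019,  34.0803])]
```

View pics/w4b.png

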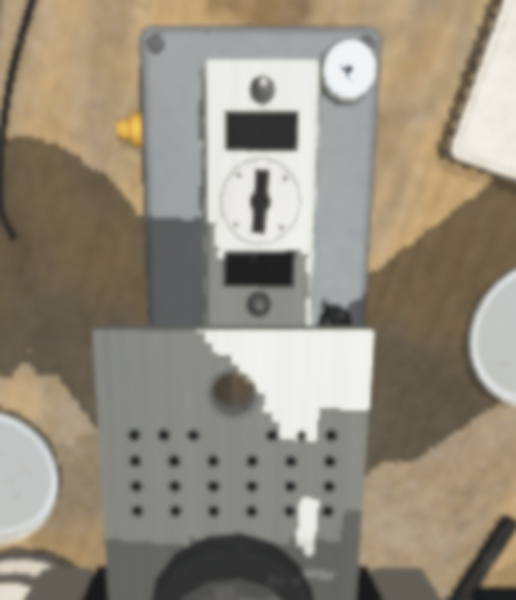

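Run:
```python
from h import *
c=load('w4.pkl');s=pickle.load(open('s4.pkl','rb'));R=np.array(s['orientation'])
w=lambda x,y:(225+x/2.4,y/2.4)
a=atz(c,w(261,89.5),.061);b=atz(c,w(259,303),.063);d=b-a
print(a,b,np.linalg.norm(d),np.arctan2(-d[0],d[1]),(a+b)/2)
c3=load('w3.pkl');w3=lambda x,y:(160+x/2,y/2);p3=atz(c3,w3(393,181),.065);print('pin from w3',p3)
print('tri pin',tri([(c,w(259,303)),(c3,w3(393.5,180))]),'tri keyc',tri([(c,w(260.5,201)),(c3,w3(399,54.5))]))
h=atz(c,w(233,392),s['eef_pos'][2]-.008);print('hole in tool',R.T@(h-s['eef_pos'])*1000)
k=[atz(c,w(*p),.052) for p in((263,170),(259,233))];e=k[1]-k[0];print('keyhole yaw',np.arctan2(-e[0],e[1]),sum(k)/2)
```

```text
[0.5301 0.0113 0.061 ] [0.5217 0.1122 0.063 ] 0.10122037341951406 0.08383236799336145 [0.5259 0.0618 0.062 ]
pin from w3 [0.5231 0.1141 0.065 ]
tri pin (array([0.5213, 0.1128, 0.0505]), np.float64(0.00011585599227264863)) tri keyc (array([0.5252, 0.0612, 0.0521]), np.float64(9.176223347696211e-05))
hole in tool [53.8079 -0.436   7.935 ]
keyhole yaw 0.026947853663042278 [0.525  0.0616 0.052 ]
```

Run:
```python
from h import *
print(mv((.5253,.064,.095),.0825-np.pi/2))
```

```text
(array([108.7,  13.7, 203.3]), array([-0.0003,  0.0012, -0.0007]))
```

step_arm(
  delta_rot=[
    [0, 0, 0],
    [0, 0, 0],
    [0, 0, 0],
    [0, 0, 0],
    [0, 0, 0],
    [0, 0, 0],
    [0, 0, 0],
    [0, 0, 0],
    [0, 0, 0],
  ],
  delta_pos=[
    [45, 6, 20],
    [85, 11, 50],
    [109, 14, 90],
    [109, 14, 135],
    [109, 14, 175],
    [109, 14, 195],
    [109, 14, 203],
    [109, 14, 203],
    [109, 14, 203],
  ],
  gripper=[0, 0, 0, 0, 0, 0, 0, 0, 0],
)

```text
time_s: 8.85
eef_pos: [0.5259, 0.0631, 0.0959]
orientation: [[0.082, -0.997, 0.0], [-0.997, -0.082, -0.0], [0.0, -0.0, -1.0]]
ft_force: [0.3, 0.4, -3.2]
grip_width: 0.0594
gripper_force: 30.0
```

Run:
```python
from h import *
s=manip.sense();print(s['time_s'],s['eef_pos'],s['ft_force'],s['ft_torque'])
print(mv((.5253,.064,.080),.0825-np.pi/2,s))
c=cap('side')
cc=c['img'][130:260,250:400,::-1];cv2.imwrite('pics/s5.png',cv2.resize(cc,None,fx=4.5,fy=4.5,interpolation=cv2.INTER_CUBIC))
```

```text
8.85 [0.5259 0.0631 0.0959] [ 0.3211  0.4225 -3.2449] [0.0523 0.0689 0.0243]
(array([-1. ,  0.5, 15.9]), array([-0.0003, -0.0002, -0.0006]))
```

View pics/s5.png

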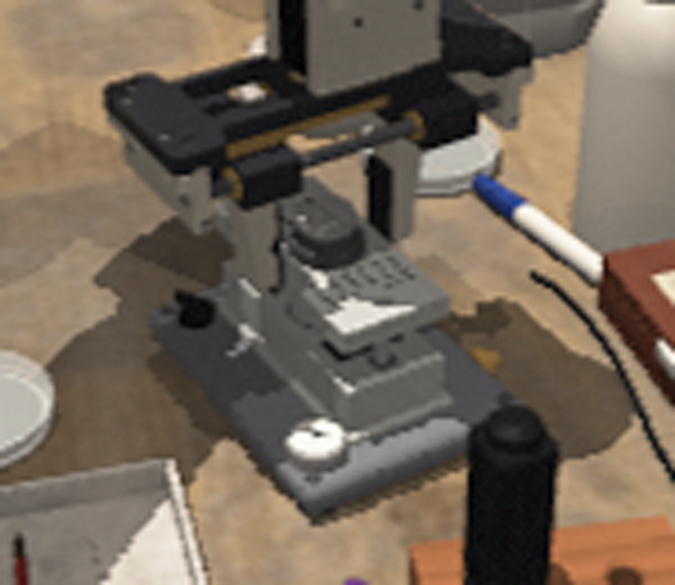

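step_arm(
  delta_rot=[
    [0, 0, 0],
    [0, 0, 0],
    [0, 0, 0],
    [0, 0, 0],
  ],
  delta_pos=[
    [-1, 0.5, 4],
    [-1, 0.5, 8],
    [-1, 0.5, 11],
    [-1, 0.5, 11],
  ],
  gripper=[0, 0, 0, 0],
)

```text
time_s: 9.3
eef_pos: [0.5249, 0.0635, 0.0844]
orientation: [[0.081, -0.997, 0.0], [-0.997, -0.081, 0.0], [-0.0, -0.0, -1.0]]
ft_force: [0.9, -0.2, -2.4]
grip_width: 0.0592
gripper_force: 30.0
```

step_arm(
  delta_rot=[
    [0, 0, 0],
    [0, 0, 0],
    [0, 0, 0],
    [0, 0, 0],
    [0, 0, 0],
  ],
  delta_pos=[
    [0, 0, 3],
    [0, 0, 6],
    [0, 0, 9],
    [0, 0, 12],
    [0, 0, 12],
  ],
  gripper=[0, 0, 0, 0, 0],
)

```text
time_s: 9.8
eef_pos: [0.5252, 0.0635, 0.0723]
orientation: [[0.081, -0.997, 0.0], [-0.997, -0.081, -0.0], [0.0, -0.0, -1.0]]
ft_force: [2.9, -1.4, -3.4]
grip_width: 0.0589
gripper_force: 30.0
```

step_arm(
  delta_rot=[
    [0, 0, 0],
    [0, 0, 0],
    [0, 0, 0],
    [0, 0, 0],
    [0, 0, 0],
    [0, 0, 0],
    [0, 0, 0],
    [0, 0, 0],
    [0, 0, 0],
    [0, 0, 0],
  ],
  delta_pos=[
    [0, 0, 1],
    [0, 0, 1.5],
    [0, 0, 1.5],
    [0, 0, 1.5],
    [0, 0, 1],
    [0, 0, 0],
    [0, 0, -30],
    [0, 0, -80],
    [0, 0, -130],
    [30, 0, -170],
  ],
  gripper=[0, 0, 0, 0.6, 0.6, 0.6, 0.6, 0.6, 0.6, 0.6],
)

```text
time_s: 10.8
eef_pos: [0.5279, 0.0351, 0.2457]
orientation: [[0.084, -0.996, 0.002], [-0.996, -0.084, 0.001], [-0.001, -0.003, -1.0]]
ft_force: [0.7, -0.5, -1.4]
grip_width: 0.0703
gripper_force: 0.0
```

Run:
```python
from h import *
s=manip.sense();print(s['time_s'],s['eef_pos'],s['ft_force'],s['grip_width'])
# view pose for driver: keep yaw, camera 40mm in +... of the driver
print(mv((.49,-.09,.27),-1.489,s))
```

```text
10.8 [0.5279 0.0351 0.2457] [ 0.74   -0.4724 -1.3608] 0.0702816664920063
(array([121.5,  48.2, -24.5]), array([-0.0025,  0.0007,  0.0022]))
```

Run:
```python
from h import *
c=cap('wrist','w5.png');save(c,'w5.pkl')
def ana(c,ctr,yaw,z):
    # rectify head patch: u along plate x, v along plate y
    ex=np.array([np.cos(yaw),np.sin(yaw),0]);ey=np.array([-np.sin(yaw),np.cos(yaw),0])
    S=24;n=200
    src=np.float32([proj(c,np.array([*ctr,z])+S/1000*(a*ex+b*ey)) for a,b in((-1,-1),(1,-1),(1,1),(-1,1))])
    M=cv2.getPerspectiveTransform(src,np.float32([[0,0],[n,0],[n,n],[0,n]]))
    return cv2.warpPerspective(cv2.cvtColor(c['img'],cv2.COLOR_RGB2GRAY),M,(n,n),flags=cv2.INTER_CUBIC),src
g,src=ana(c,(.5255,.0615),.082,.087);print(src)
g2,src2=ana(load('w2.pkl'),(.4745,.3197),.165,.035)
for im in(g,g2):
    best=[]
    yy,xx=np.mgrid[0:200,0:200]; 
    gx=cv2.Sobel(cv2.GaussianBlur(im,(0,0),2),cv2.CV_32F,1,0);gy=cv2.Sobel(cv2.GaussianBlur(im,(0,0),2),cv2.CV_32F,0,1)
    # head centre by Hough
    ci=cv2.HoughCircles(cv2.GaussianBlur(im,(0,0),1.5),cv2.HOUGH_GRADIENT,1,20,param1=60,param2=12,minRadius=50,maxRadius=90)
    print('circles',None if ci is None else ci[0][:4])
    m=(xx-100)**2+(yy-100)**2<38**2
    mag=np.hypot(gx,gy)[m];th=np.arctan2(gy,gx)[m]%np.pi
    h,_=np.histogram(th,36,(0,np.pi),weights=mag);print((h/h.max()*99).astype(int))
cv2.imwrite('pics/heads.png',cv2.resize(np.hstack([g,g2]),None,fx=2,fy=2))
```

```text
[[344.2466 190.7233]
 [299.684  190.6061]
 [300.5315 231.6942]
 [343.149  231.8133]]
circles [[103.5  98.5  64.8]
 [ 96.5  67.5  71.5]]
[25 19 25 79 99 93 50 36 23 28 10  6  6  5  5  6  3  1  3  0  1  1  3  3
  3  2  0  5  2  3  5  5 12 15 10  4]
circles [[102.5  74.5  74.3]]
[56 15  4 11  6 19  9  5  7 23  6 10 25 16 20 22 47 17 99 24 21 23 13 29
 10  2  0 17  1  2  6  1  4  1  4  0]
```

step_arm(
  delta_rot=[
    [0, 0, 0],
    [0, 0, 0],
    [0, 0, 0],
    [0, 0, 0],
    [0, 0, 0],
  ],
  delta_pos=[
    [40, 16, -15],
    [80, 32, -25],
    [121, 48, -25],
    [121, 48, -25],
    [121, 48, -25],
  ],
  gripper=[0.6, 0.6, 0.6, 0.6, 0.6],
)

```text
time_s: 11.35
eef_pos: [0.4888, -0.0917, 0.2676]
orientation: [[0.079, -0.997, 0.0], [-0.997, -0.079, 0.0], [-0.0, -0.0, -1.0]]
ft_force: [-0.1, -0.0, 0.2]
grip_width: 0.0702
gripper_force: 0.0
```

Run:
```python
from h import *
c=cap('wrist','w6.png');save(c,'w6.pkl');s=manip.sense();print(s['time_s'],s['eef_pos'],s['joint_positions'])
print(proj(c,(.493,-.166,.152)),proj(c,(.493,-.166,.16)),c['eye'])
h=cv2.imread('pics/heads.png')
p=proj(c,(.493,-.166,.14)).astype(int)
d=cv2.resize(c['img'][max(p[1]-65,0):p[1]+65,p[0]-50:p[0]+80,::-1],(390,390),interpolation=cv2.INTER_CUBIC)
print('crop origin',p-np.array([50,65]))
c5=load('w5.pkl');r=cv2.resize(c5['img'][180:250,280:360,::-1],(343,300),interpolation=cv2.INTER_CUBIC)
o=np.zeros((600,800,3),np.uint8);o[:200,:400]=cv2.resize(h,(400,200));o[210:600,:390]=d;o[:300,410:753]=r;cv2.imwrite('pics/comp.png',o)
```

```text
11.4 [ 0.4892 -0.091   0.2675] [ 0.2116  0.0452 -0.3261 -0.0002 -1.1994 -0.1315]
[323.4931 117.7322] [323.5673 117.9994] [ 0.4956 -0.1727  0.4112]
crop origin [273  52]
```

View pics/comp.png

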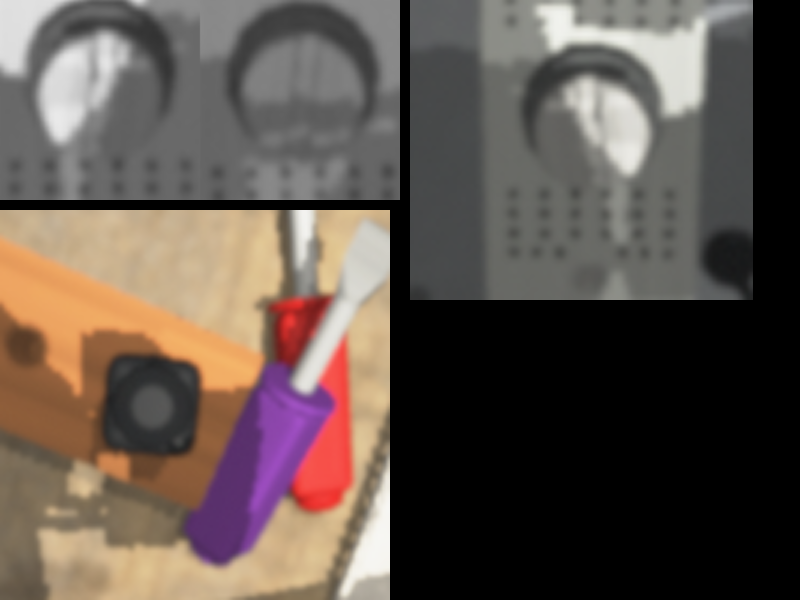

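```bash
cat > slot.py <<'E'
from h import *
def rect(c,ctr,yaw,z,S=20,n=320):
    ex=np.array([np.cos(yaw),np.sin(yaw),0]);ey=np.array([-np.sin(yaw),np.cos(yaw),0])
    src=np.float32([proj(c,np.array([*ctr,z])+S/1000*(a*ex+b*ey)) for a,b in((-1,-1),(1,-1),(1,1),(-1,1))])
    M=cv2.getPerspectiveTransform(src,np.float32([[0,0],[n,0],[n,n],[0,n]]))
    return cv2.warpPerspective(cv2.cvtColor(c['img'],cv2.COLOR_RGB2GRAY).astype(np.float32),M,(n,n),flags=cv2.INTER_CUBIC)
def radon(g,x0,x1,y0,y1,angs=np.arange(-.9,.91,.03)):
    """patch px; angle = CCW (plate) yaw of slot from +y"""
    out=[];n=g.shape[0]
    hp=g-cv2.GaussianBlur(g,(0,0),22)
    mask=np.zeros_like(g);mask[y0:y1,x0:x1]=1
    cx,cy=(x0+x1)/2,(y0+y1)/2
    for a in angs:
        # slot dir (-sin a, cos a) in (x,y): perpendicular coordinate p = (x-cx)cos a+(y-cy) sin a
        yy,xx=np.nonzero(mask);p=((xx-cx)*np.cos(a)+(yy-cy)*np.sin(a)).round().astype(int)+200
        s=np.bincount(p,hp[yy,xx],400);k=np.bincount(p,minlength=400);ok=k>15
        out.append(np.var(s[ok]/k[ok]))
    out=np.array(out);i=out.argsort()[::-1][:4];return [(round(angs[j],2),round(out[j],2)) for j in i]
E
python3 - <<'E'
from slot import *
g=rect(load('w2.pkl'),(.4745,.3197),.165,.035)
for y in((60,125),(70,135),(80,140)):print('w2',radon(g,105,225,*y))
print(g[90,90:240:6].astype(int),g[120,90:240:6].astype(int))
g=rect(load('w5.pkl'),(.5255,.0615),.082,.087)
for r in(60,80,100,120,140,160,180,200,220): print(r,g[r,70:250:6].astype(int))
E
```

```text
w2 [(np.float64(0.9), np.float64(14.06)), (np.float64(0.84), np.float64(13.96)), (np.float64(0.87), np.float64(13.95)), (np.float64(0.15), np.float64(13.74))]
w2 [(np.float64(0.12), np.float64(12.41)), (np.float64(0.15), np.float64(12.3)), (np.float64(0.18), np.float64(12.12)), (np.float64(0.21), np.float64(11.87))]
w2 [(np.float64(0.15), np.float64(10.54)), (np.float64(0.18), np.float64(10.32)), (np.float64(0.12), np.float64(10.24)), (np.float64(0.09), np.float64(10.24))]
[126 127 128 127 127 127 127 127 124 119 114 116 122 125 126 123 120 117
 119 122 125 126 125 124 124] [127 127 127 126 126 126 126 125 121 118 118 120 124 125 125 121 117 118
 121 124 125 125 124 124 125]
60 [ 94 105 125 146 167 183 191 198 201 200 197 188 181 178 189 205 214 216
 208 193 185 184 185 174 149 124 102  86  78  72]
80 [162 191 212 221 228 230 229 227 224 221 211 191 174 172 190 213 222 224
 216 203 197 196 197 181 154 132 118 112 111 106]
100 [208 217 219 220 221 220 217 214 211 210 205 189 170 160 175 202 216 221
 211 194 171 150 139 128 119 115 112 112 113 111]
120 [218 218 218 218 217 214 212 207 203 200 193 178 163 160 174 194 202 199
 184 167 143 121 108  99  96  96  97  97  98  98]
140 [217 218 217 217 215 212 208 204 200 196 189 183 183 190 201 205 201 183
 156 133 112 102  99  97  96  96  96  97  97  98]
160 [218 219 218 217 215 211 208 207 203 197 188 184 188 196 194 182 166 144
 124 111 101  97  96  96  96  96  97  98  98  99]
180 [228 230 230 229 226 224 223 222 218 209 189 166 153 152 149 142 132 120
 111 105 100  98  98  97  96  96  98  99  99  98]
200 [228 233 233 231 228 225 221 218 202 178 155 136 129 129 128 125 119 110
 102  99  98  97  96  95  96  96  97  98  99  98]
220 [212 225 229 226 221 205 183 166 147 133 125 121 122 121 118 113 107 100
  97  96  96  96  96  96  97  96  97  98  98  96]
```

Run:
```python
from h import *
c=load('w6.pkl')
print('cap',atz(c,(323.7,117),.160), atz(c,(323.7,117),.152))
w=lambda x,y:(273+x/3,52+(y-210)/3)
P=[atz(c,w(*p),.152) for p in((115,355),(198,360),(192,455),(106,447))]
for i in range(4): d=P[(i+1)%4]-P[i];print(np.arctan2(d[1],d[0])%(np.pi/2),np.linalg.norm(d))
print(mv((.493,-.1665,.117),-1.551))
```

```text
cap [ 0.493  -0.1668  0.16  ] [ 0.4929 -0.1666  0.152 ]
0.0219099159707552 0.02338048716570614
0.03044619203431065 0.02617444152489132
1.5590632377093772 0.025039393233383108
1.5366561500569675 0.02537108899854974
(array([ 75.6,   2.2, 150.5]), array([-0.    ,  0.0002,  0.0602]))
```

step_arm(
  delta_rot=[
    [0, 0, 0.07],
    [0, 0, 0.07],
    [0, 0, 0.07],
    [0, 0, 0.07],
    [0, 0, 0.07],
    [0, 0, 0.07],
    [0, 0, 0.07],
    [0, 0, 0.07],
    [0, 0, 0.07],
    [0, 0, 0.07],
    [0, 0, 0.07],
  ],
  delta_pos=[
    [40, 1, 20],
    [75.5, 2, 40],
    [75.5, 2, 80],
    [75.5, 2, 115],
    [75.5, 2, 140],
    [75.5, 2, 150],
    [75.5, 2, 150.5],
    [75.5, 2, 150.5],
    [75.5, 2, 150.5],
    [75.5, 2, 150.5],
    [75.5, 2, 150.5],
  ],
  gripper=[0.4, 0.4, 0.4, 0.4, 0.4, 0.4, 0.4, -0.6, -0.6, -0.6, -0.6],
  squeeze=50,
)

```text
time_s: 12.5
eef_pos: [0.4939, -0.1663, 0.118]
orientation: [[0.011, -1.0, 0.002], [-1.0, -0.011, 0.0], [-0.0, -0.002, -1.0]]
ft_force: [-0.2, -0.6, 0.4]
grip_width: 0.035
gripper_force: 0.0
```

step_arm(
  delta_rot=[
    [0, 0, 0],
    [0, 0, 0],
    [0, 0, 0],
    [0, 0, 0],
  ],
  delta_pos=[
    [0, 0, 0],
    [0, 0, 0],
    [0, 0, 0],
    [0, 0, 0],
  ],
  gripper=[-0.6, -0.6, -0.6, -0.6],
)

```text
time_s: 12.9
eef_pos: [0.4936, -0.1664, 0.1176]
orientation: [[0.011, -1.0, 0.001], [-1.0, -0.011, -0.0], [0.0, -0.001, -1.0]]
ft_force: [-1.5, 1.5, 6.4]
grip_width: 0.0279
gripper_force: 49.8
```

step_arm(
  delta_rot=[
    [0, 0, 0],
    [0, 0, 0],
    [0, 0, 0],
    [0, 0, 0],
    [0, 0, 0],
  ],
  delta_pos=[
    [0, 0, -25],
    [0, 0, -70],
    [0, 0, -115],
    [0, 0, -130],
    [0, 0, -130],
  ],
  gripper=[-0.6, -0.6, -0.6, -0.6, -0.6],
)

```text
time_s: 13.4
eef_pos: [0.4946, -0.1664, 0.2497]
orientation: [[0.011, -1.0, 0.005], [-1.0, -0.011, -0.0], [0.0, -0.005, -1.0]]
ft_force: [1.0, 0.2, -2.6]
grip_width: 0.0279
gripper_force: 49.8
```

Run:
```python
from h import *
c=cap('side','s7.png');save(c,'s7.pkl');w=cap('wrist','w7.png');save(w,'w7.pkl');s=manip.sense();pickle.dump(s,open('s7s.pkl','wb'))
print(s['time_s'],s['eef_pos'],s['ft_force'])
R=np.array(s['orientation']);t=s['eef_pos']+R@np.array([0,0,.1096])
for z in(0,.01,.02,.04,.055): print('side',proj(c,t+[0,0,z]),'wrist',proj(w,t+[0,0,z]))
for z in(.001,.005,.01,.015,.02,.03,.04,.055,.064):
    p=proj(c,t+[0,0,z]).round().astype(int); print(z,c['img'][p[1],p[0]-14:p[0]+15].mean(1).astype(int))
print('d')
d=w['img'];print([ (q['position'],q['confidence']) for q in landmark_of('wrist','driver')])
```

```text
13.5 [ 0.4929 -0.1661  0.2463] [-0.1755 -0.6641 -2.3833]
side [363.4145 232.8553] wrist [322.5534 202.1626]
side [363.6965 228.3925] wrist [322.5872 205.6062]
side [363.9841 223.8437] wrist [322.6237 209.3148]
side [364.5761 214.4782] wrist [322.7058 217.6595]
side [365.0355 207.209 ] wrist [322.7769 224.8918]
0.001 [59 60 58 61 62 62 60 61 60 60 65 76 88 83 77 71 64 61 61 60 62 62 62 64
 62 58 57 69 78]
0.005 [56 60 61 62 62 63 62 65 63 69 80 86 88 88 89 84 73 68 65 61 62 64 61 59
 58 69 80 80 81]
0.01 [63 62 62 62 61 62 60 59 55 50 69 86 85 86 88 87 86 87 86 83 69 59 70 80
 76 77 78 77 78]
0.015 [62 65 64 65 65 64 62 63 62 60 71 83 83 83 84 85 84 84 85 86 84 79 75 77
 76 76 78 78 80]
0.02 [61 59 59 61 64 63 65 65 61 63 67 80 87 86 86 86 86 84 84 83 77 73 73 73
 77 75 76 75 81]
0.03 [83 57 57 60 60 57 59 59 60 59 54 43 63 78 85 91 88 86 83 78 80 78 78 78
 80 81 80 82 78]
0.04 [ 59  59  59  57  59  60  58  57  56  73 126 131  81  83  87  88  86  81
  75  79  81  83  80  87 128 157 151 153 160]
0.055 [123 131 150 161 168 174 165 149 145 141 129  86  33  21   7   8  10   8
   6  23  54 113 152 155 157 154 155 159 157]
0.064 [155 157 154 152 158 133  55   6  14  16  15  17  17  13  19  10  14  17
  11  14  12  16  16  14  13  45 115 153 152]
d
[([321.8, 202.8], 0.88), ([398.5, 127.3], 0.74), ([364.2, 84.8], 0.6)]
```

Run:
```python
from h import *
s=manip.sense();print(s['joint_positions']);print(mv((.5258,.0613,.225),.23,s))
```

```text
[ 0.052   0.1    -0.3165 -0.0008 -1.1563 -0.0412]
(array([-227.1,  -35.7,   20.7]), array([ 0.001 ,  0.0023, -1.7902]))
```

step_arm(
  delta_rot=[
    [0, 0, -0.15],
    [0, 0, -0.3],
    [0, 0, -0.45],
    [0, 0, -0.6],
    [0, 0, -0.75],
    [0, 0, -0.9],
    [0, 0, -1.05],
    [0, 0, -1.2],
    [0, 0, -1.35],
    [0, 0, -1.5],
    [0, 0, -1.65],
    [0, 0, -1.79],
  ],
  delta_pos=[
    [-10, -2, 0],
    [-35, -5, 0],
    [-65, -10, 0],
    [-95, -15, 0],
    [-125, -20, 0],
    [-155, -24, 0],
    [-185, -29, 5],
    [-210, -33, 10],
    [-222, -35, 15],
    [-227, -35.7, 20],
    [-227, -35.7, 20.5],
    [-227, -35.7, 20.5],
  ],
  gripper=[-0.6, -0.6, -0.6, -0.6, -0.6, -0.6, -0.6, -0.6, -0.6, -0.6, -0.6, -0.6],
)

```text
time_s: 14.75
eef_pos: [0.5256, 0.0611, 0.2242]
orientation: [[0.972, 0.235, -0.004], [0.235, -0.972, -0.002], [-0.004, 0.001, -1.0]]
ft_force: [1.1, -0.4, -1.4]
grip_width: 0.0276
gripper_force: 49.8
```

step_arm(
  delta_rot=[
    [0, 0, 0],
    [0, 0, 0],
  ],
  delta_pos=[
    [0, 0, 0],
    [0, 0, 0],
  ],
  gripper=[-0.6, -0.6],
)

```text
time_s: 14.95
eef_pos: [0.5261, 0.0609, 0.2253]
orientation: [[0.975, 0.224, -0.002], [0.224, -0.975, -0.001], [-0.002, 0.0, -1.0]]
ft_force: [-0.5, -0.4, -2.0]
grip_width: 0.028
gripper_force: 49.8
```

Run:
```python
from slot import *
s=manip.sense();print(s['time_s'],s['eef_pos'],s['orientation'],s['ft_force'],s['joint_positions']);print(mv((.5258,.0613,.2),.23,s))
w=cap('wrist','w8.png');save(w,'w8.pkl');c=cap('side','s8.png');save(c,'s8.pkl')
t=s['eef_pos']+np.array(s['orientation'])@np.array([0,0,.1096]);print('tip px wrist',proj(w,t),'side',proj(c,t))
for n in('wrist','side'):
  for q in('driver','lock_screw','plate'): print(n,q,[(d['position'],round(d['confidence'],2)) for d in landmark_of(n,q)[:3]])
print('head exp',proj(w,(.5258,.0613,.082)),proj(c,(.5258,.0613,.082)),'plate exp',proj(w,(.5255,.0615,.052)),proj(c,(.5255,.0615,.052)))
```

```text
14.95 [0.5261 0.0609 0.2253] [[ 0.9746  0.224  -0.002 ]
 [ 0.224  -0.9746 -0.0009]
 [-0.0022  0.0004 -1.    ]] [-0.5198 -0.4075 -1.9822] [ 0.4856  0.1318 -0.328  -0.0002 -1.1131  1.3112]
(array([-0.2, -0.5, 25.3]), array([ 0.0004,  0.0022, -0.0041]))
tip px wrist [320.7368 202.1317] side [322.3746 174.872 ]
wrist driver [([320.9, 204.1], 0.91), ([533.4, 326.8], 0.82)]
wrist lock_screw [([318.3, 191.6], 0.69)]
wrist plate [([319.5, 183.9], 0.82), ([317.7, 190.5], 0.44)]
side driver [([323.6, 173.1], 0.66), ([341.7, 298.5], 0.63), ([370.7, 337.7], 0.55)]
side lock_screw [([323.5, 186.5], 0.44)]
side plate [([326.0, 196.5], 0.91)]
head exp [320.2438 191.9667] [322.5111 187.3351] plate exp [320.071  184.8449] [322.5926 198.001 ]
```

step_arm(
  delta_rot=[
    [0, 0, 0],
    [0, 0, 0],
    [0, 0, 0],
    [0, 0, 0],
    [0, 0, 0],
    [0, 0, 0],
  ],
  delta_pos=[
    [0, 0, 12],
    [0, 0, 22],
    [0, 0, 26],
    [0, 0, 28],
    [0, 0, 30],
    [0, 0, 30],
  ],
  gripper=[-0.6, -0.6, -0.6, -0.6, -0.6, -0.6],
)

```text
time_s: 15.95
eef_pos: [0.5266, 0.0611, 0.1964]
orientation: [[0.974, 0.228, -0.0], [0.228, -0.974, -0.0], [-0.0, 0.0, -1.0]]
ft_force: [-0.1, -0.1, -1.7]
grip_width: 0.0277
gripper_force: 49.8
```

step_arm(
  delta_rot=[
    [0, 0, 0],
    [0, 0, 0],
    [0, 0, 0],
    [0, 0, 0],
  ],
  delta_pos=[
    [0, 0, 1],
    [0, 0, 2],
    [0, 0, 2],
    [0, 0, 2],
  ],
  gripper=[-0.6, -0.6, -0.6, -0.6],
)

```text
time_s: 16.35
eef_pos: [0.5265, 0.061, 0.1946]
orientation: [[0.974, 0.228, -0.0], [0.228, -0.974, 0.0], [-0.0, -0.0, -1.0]]
ft_force: [-0.4, -0.5, -1.5]
grip_width: 0.0276
gripper_force: 49.8
```

step_arm(
  delta_rot=[
    [0, 0, 0],
    [0, 0, 0],
    [0, 0, 0],
    [0, 0, 0],
  ],
  delta_pos=[
    [0, 0, 1],
    [0, 0, 2],
    [0, 0, 3],
    [0, 0, 3],
  ],
  gripper=[-0.6, -0.6, -0.6, -0.6],
)

```text
time_s: 16.75
eef_pos: [0.5266, 0.0611, 0.1916]
orientation: [[0.974, 0.228, -0.0], [0.228, -0.974, -0.0], [-0.0, 0.0, -1.0]]
ft_force: [-1.2, -1.5, -0.2]
grip_width: 0.0277
gripper_force: 49.8
```

step_arm(
  delta_rot=[
    [0, 0, 0],
    [0, 0, 0],
    [0, 0, 0],
  ],
  delta_pos=[
    [0, 0, 1],
    [0, 0, 1.5],
    [0, 0, 1.5],
  ],
  gripper=[-0.6, -0.6, -0.6],
)

```text
time_s: 17.05
eef_pos: [0.5267, 0.061, 0.1906]
orientation: [[0.974, 0.228, 0.0], [0.228, -0.974, -0.0], [0.0, 0.0, -1.0]]
ft_force: [-4.1, -0.1, 6.3]
grip_width: 0.0282
gripper_force: 49.8
```

step_arm(
  delta_rot=[
    [0, 0, 0],
    [0, 0, 0.04],
    [0, 0, 0.08],
    [0, 0, 0.12],
    [0, 0, 0.16],
    [0, 0, 0.16],
  ],
  delta_pos=[
    [-0.6, 0, 1],
    [-0.6, 0, 1.5],
    [-0.6, 0, 1.5],
    [-0.6, 0, 1.5],
    [-0.6, 0, 1.5],
    [-0.6, 0, 1.5],
  ],
  gripper=[-0.6, -0.6, -0.6, -0.6, -0.6, -0.6],
)

```text
time_s: 17.65
eef_pos: [0.5263, 0.061, 0.1892]
orientation: [[0.998, 0.07, 0.001], [0.07, -0.998, 0.0], [0.001, -0.0, -1.0]]
ft_force: [-1.9, 0.8, 4.9]
grip_width: 0.0277
gripper_force: 49.8
```

step_arm(
  delta_rot=[
    [0, 0, 0.03],
    [0, 0, 0.06],
    [0, 0, 0.09],
    [0, 0, 0.12],
    [0, 0, 0.12],
  ],
  delta_pos=[
    [-0.2, 0, 1],
    [-0.2, 0, 2],
    [-0.2, 0, 2],
    [-0.2, 0, 2],
    [-0.2, 0, 2],
  ],
  gripper=[-0.6, -0.6, -0.6, -0.6, -0.6],
)

```text
time_s: 18.15
eef_pos: [0.5259, 0.061, 0.1867]
orientation: [[0.999, -0.05, 0.0], [-0.05, -0.999, 0.0], [0.0, -0.0, -1.0]]
ft_force: [-1.4, -0.4, 4.6]
grip_width: 0.0278
gripper_force: 49.7
```

Run:
```python
from h import *
s=manip.sense();print(s['eef_pos'],s['ft_force'],s['ft_torque'])
```

```text
[0.5259 0.061  0.1867] [-1.3769 -0.3802  4.5691] [-0.0235  1.1477  0.0576]
```

step_arm(
  delta_rot=[
    [0, 0, 0],
    [0, 0, 0],
    [0, 0, 0],
    [0, 0, 0],
    [0, 0, 0],
    [0, 0, 0],
  ],
  delta_pos=[
    [0, 0, 1.5],
    [0, 0, 3],
    [0, 0, 4.5],
    [0, 0, 6],
    [0, 0, 7],
    [0, 0, 7],
  ],
  gripper=[-0.6, -0.6, -0.6, -0.6, -0.6, -0.6],
)

```text
time_s: 18.75
eef_pos: [0.5261, 0.061, 0.1802]
orientation: [[0.999, -0.048, 0.001], [-0.048, -0.999, 0.0], [0.001, -0.0, -1.0]]
ft_force: [-3.7, 0.0, 8.5]
grip_width: 0.0276
gripper_force: 49.7
```

step_arm(
  delta_rot=[
    [0, 0, 0],
    [0, 0, 0],
    [0, 0, 0],
    [0, 0, 0],
  ],
  delta_pos=[
    [-0.3, 0, 1],
    [-0.3, 0, 2],
    [-0.3, 0, 3],
    [-0.3, 0, 3],
  ],
  gripper=[-0.6, -0.6, -0.6, -0.6],
)

```text
time_s: 19.15
eef_pos: [0.5263, 0.061, 0.1784]
orientation: [[0.999, -0.048, 0.002], [-0.048, -0.999, 0.0], [0.002, -0.0, -1.0]]
ft_force: [-5.9, -0.4, 17.3]
grip_width: 0.0276
gripper_force: 49.8
```

step_arm(
  delta_rot=[
    [0, 0, 0.08],
    [0, 0, 0.2],
    [0, 0, 0.33],
    [0, 0, 0.46],
    [0, 0, 0.59],
    [0, 0, 0.72],
    [0, 0, 0.85],
    [0, 0, 0.98],
    [0, 0, 1.11],
    [0, 0, 1.24],
    [0, 0, 1.35],
    [0, 0, 1.4],
  ],
  delta_pos=[
    [-0.5, 0, 0.5],
    [-0.5, 0, 0.5],
    [-0.5, 0, 0.5],
    [-0.5, 0, 0.5],
    [-0.5, 0, 0.5],
    [-0.5, 0, 0.5],
    [-0.5, 0, 0.5],
    [-0.5, 0, 0.5],
    [-0.5, 0, 0.5],
    [-0.5, 0, 0.5],
    [-0.5, 0, 0.5],
    [-0.5, 0, 0.5],
  ],
  gripper=[-0.6, -0.6, -0.6, -0.6, -0.6, -0.6, -0.6, -0.6, -0.6, -0.6, -0.6, -0.6],
)

```text
time_s: 20.35
eef_pos: [0.525, 0.061, 0.1783]
orientation: [[0.119, -0.993, 0.001], [-0.993, -0.119, 0.0], [-0.0, -0.001, -1.0]]
ft_force: [-9.8, 2.3, 23.8]
grip_width: 0.0277
gripper_force: 49.9
```

Run:
```python
from h import *
s=manip.sense();R=s['orientation'];print(s['eef_pos'],s['ft_force'],s['ft_torque'],np.arctan2(R[1,0],R[0,0]),s['joint_positions'])
```

```text
[0.525  0.061  0.1783] [-9.8121  2.3195 23.779 ] [0.9113 4.8195 0.0776] -1.4519683750062653 [ 0.4873  0.1693 -0.3991  0.0004 -1.0015 -0.3687]
```

step_arm(
  delta_rot=[
    [0, 0, 0.05],
    [0, 0, 0.1],
    [0, 0, 0.15],
    [0, 0, 0.19],
    [0, 0, 0.19],
  ],
  delta_pos=[
    [0, 0, 0],
    [0, -0.5, 0],
    [0, -0.5, 0],
    [0, -0.5, 0],
    [0, -0.5, 0],
  ],
  gripper=[-0.6, -0.6, -0.6, -0.6, -0.6],
)

```text
time_s: 20.85
eef_pos: [0.525, 0.0611, 0.1782]
orientation: [[-0.068, -0.998, 0.0], [-0.998, 0.068, 0.0], [-0.0, -0.0, -1.0]]
ft_force: [-11.3, 2.4, 24.6]
grip_width: 0.0279
gripper_force: 50.0
```

Run:
```python
from h import *
s=manip.sense();R=s['orientation'];print(s['eef_pos'],s['ft_force'],s['ft_torque'],np.arctan2(R[1,0],R[0,0]),s['joint_positions'][5],s['effort'][5])
```

```text
[0.525  0.0611 0.1782] [-11.2718   2.3975  24.5545] [1.1822 5.5299 0.0613] -1.6392260092585245 -0.5555586221373967 -0.5845463834702969
```

step_arm(
  delta_rot=[
    [0, 0, 0.04],
    [0, 0, 0.08],
    [0, 0, 0.12],
    [0, 0, 0.12],
  ],
  delta_pos=[
    [0, 0.7, 0],
    [0, 1, 0],
    [0, 1, 0],
    [0, 1, 0],
  ],
  gripper=[-0.6, -0.6, -0.6, -0.6],
)

```text
time_s: 21.25
eef_pos: [0.5247, 0.0614, 0.1783]
orientation: [[-0.187, -0.982, 0.001], [-0.982, 0.187, 0.001], [-0.001, -0.001, -1.0]]
ft_force: [-9.4, 2.0, 21.9]
grip_width: 0.028
gripper_force: 49.9
```

Run:
```python
from h import *
s=manip.sense();R=s['orientation'];print(s['eef_pos'],s['ft_force'],s['ft_torque'],np.arctan2(R[1,0],R[0,0]),s['joint_positions'][5],s['effort'][5])
```

```text
[0.5247 0.0614 0.1783] [-9.406   2.0202 21.937 ] [1.172 4.498 0.117] -1.75907736467148 -0.6766029235820086 -0.570540726184845
```

step_arm(
  delta_rot=[
    [0, 0, 0.03],
    [0, 0, 0.06],
    [0, 0, 0.06],
  ],
  delta_pos=[
    [0, 0, 0],
    [0, 0, 0],
    [0, 0, 0],
  ],
  gripper=[-0.6, -0.6, -0.6],
)

```text
time_s: 21.55
eef_pos: [0.5247, 0.0615, 0.1783]
orientation: [[-0.245, -0.969, 0.002], [-0.969, 0.245, 0.001], [-0.001, -0.001, -1.0]]
ft_force: [-9.5, 2.6, 22.0]
grip_width: 0.028
gripper_force: 49.9
```

Run:
```python
from h import *
s=manip.sense();R=s['orientation'];print(s['eef_pos'],s['ft_force'],s['ft_torque'],np.arctan2(R[1,0],R[0,0]),s['joint_positions'][5],s['effort'][5])
```

```text
[0.5247 0.0615 0.1783] [-9.474   2.6173 22.0269] [1.2701 4.3625 0.1034] -1.81864015953172 -0.7362028142324853 -0.499468557536602
```

step_arm(
  delta_rot=[
    [0, 0, 0.04],
    [0, 0, 0.08],
    [0, 0, 0.08],
  ],
  delta_pos=[
    [0, 0, 0],
    [0, 0, 0],
    [0, 0, 0],
  ],
  gripper=[-0.6, -0.6, -0.6],
)

```text
time_s: 21.85
eef_pos: [0.5248, 0.0615, 0.1783]
orientation: [[-0.322, -0.947, 0.002], [-0.947, 0.322, 0.001], [-0.001, -0.001, -1.0]]
ft_force: [-9.2, 2.3, 21.9]
grip_width: 0.0276
gripper_force: 49.9
```

Run:
```python
from slot import *
s=manip.sense();R=s['orientation'];print(s['eef_pos'],s['ft_force'],s['ft_torque'],np.arctan2(R[1,0],R[0,0]),s['joint_positions'][5],s['effort'][5])
w=cap('wrist','w9.png');save(w,'w9.pkl')
t=s['eef_pos']+R@np.array([0,0,.1096]);print('tip',proj(w,t))
g=rect(w,(.5255,.0615),.082,.074);cv2.imwrite('pics/r9.png',g)
for r in range(0,320,20): print(g[r,0:320:12].astype(int))
```

```text
[0.5248 0.0615 0.1783] [-9.1824  2.3108 21.8727] [1.2016 4.215  0.1708] -1.8987542024178925 -0.8164168067969306 -0.7126221433281898
tip [321.6326 202.3708]
[138 140 137 138 138 136 125 109  96  83  68  60  61  62  67  69  72  88
 114 130 135 135 136 137 137 135 136]
[140 139 138 136 127  99  68  59  58  61  65  68  69  67  68  68  66  62
  61  67  86 113 132 136 137 136 137]
[177 140 131 104  70  58  62  68  74  81  92 100 105 105 104 100  90  77
  69  65  62  66  99 129 136 130 122]
[199 139  98  59  61  68  78  92 108 117 123 128 129 129 129 127 126 120
 112  93  71  63  65  91 125 126 107]
[220 154  77  62  70  90 108 122 127 128 128 128 128 127 127 126 126 125
 124 120 109  83  66  64  86 116 106]
[215 126  65  66  85 114 126 128 128 127 126 125 124 123 122 122 115 111
 114 120 122 114  90  68  73 111 120]
[195  92  63  69  99 121 125 124 124 123 121 117 114 112 111 107  98  91
  91 100 101  98  88  66  64  87 109]
[188  93  65  77 110 123 123 121 120 117 112  98  88  87  85  85  85  83
  85  89  92  92  88  73  56  65  93]
[201 117  90  87 110 116 119 113 104  90  86  85  85  83
[... 249 characters left out ...]
30  29  25  26  27  25  28]
[171 195 153 102  78  87 101 103  89  63  42  34  33  33  32  32  31  28
  29  26  24  24  25  24  23  23  23]
[104 119 120  97  81  67  70  79  60  36  33  32  31  31  28  26  26  24
  25  23  24  23  26  24  24  25  24]
[102 104 102 100  92  73  53  40  32  30  29  28  25  24  25  23  25  24
  24  23  23  24  25  24  23  24  23]
[103 104 102 102 101  95  61  33  26  26  23  24  24  24  24  24  24  22
  25  24  21  23  23  24  24  24  22]
[101 104 103 102 101  86  45  24  24  24  22  24  25  24  24  23  23  25
  23  24  23  22  22  23  24  24  23][ WARN:0@0.697] global loadsave.cpp:1063 imwrite_ Unsupported depth image for selected encoder is fallbacked to CV_8U.
```

step_arm(
  delta_rot=[
    [0, 0, 0.03],
    [0, 0, 0.06],
    [0, 0, 0.06],
  ],
  delta_pos=[
    [0, 0, 0],
    [0, 0, 0],
    [0, 0, 0],
  ],
  gripper=[-0.6, -0.6, -0.6],
)

```text
time_s: 22.2
eef_pos: [0.5248, 0.0615, 0.1782]
orientation: [[-0.378, -0.926, 0.002], [-0.926, 0.378, 0.001], [-0.001, -0.001, -1.0]]
ft_force: [-9.3, 3.3, 21.7]
grip_width: 0.028
gripper_force: 49.9
```

Run:
```python
from slot import *
s=manip.sense();R=s['orientation'];print(s['eef_pos'],s['ft_force'],s['ft_torque'],np.arctan2(R[1,0],R[0,0]),s['joint_positions'][5],s['effort'][5])
```

```text
[0.5248 0.0615 0.1782] [-9.3187  3.2502 21.6621] [1.2518 4.2658 0.3399] -1.9582132899240285 -0.8758825502759612 -0.6890194863080978
```

step_arm(
  delta_rot=[
    [0, 0, -0.03],
    [0, 0, -0.03],
    [0, 0, -0.03],
    [0, 0, -0.03],
    [0, 0, -0.03],
  ],
  delta_pos=[
    [0, 0, -1],
    [0, 0, -2.5],
    [0, 0, -4],
    [0, 0, -5],
    [0, 0, -5],
  ],
  gripper=[-0.6, -0.6, -0.6, -0.6, -0.6],
)

```text
time_s: 22.7
eef_pos: [0.5246, 0.0613, 0.1808]
orientation: [[-0.351, -0.936, -0.0], [-0.936, 0.351, 0.0], [-0.0, 0.0, -1.0]]
ft_force: [0.5, 2.0, -1.6]
grip_width: 0.028
gripper_force: 49.9
```

Run:
```python
from slot import *
s=manip.sense();R=s['orientation'];print(s['eef_pos'],s['ft_force'],s['ft_torque'],np.arctan2(R[1,0],R[0,0]))
```

```text
[0.5246 0.0613 0.1808] [ 0.5151  2.034  -1.6291] [1.0806 0.0734 0.1756] -1.9297468499665398
```

step_arm(
  delta_rot=[
    [0, 0, -0.04],
    [0, 0, -0.08],
    [0, 0, -0.1],
    [0, 0, -0.1],
  ],
  delta_pos=[
    [0, 0, 0],
    [0, 0, 0],
    [0, 0, 0],
    [0, 0, 0],
  ],
  gripper=[-0.6, -0.6, -0.6, -0.6],
)

```text
time_s: 23.1
eef_pos: [0.5247, 0.0612, 0.1814]
orientation: [[-0.256, -0.967, 0.0], [-0.967, 0.256, 0.0], [-0.0, -0.0, -1.0]]
ft_force: [-2.7, 2.6, 3.0]
grip_width: 0.028
gripper_force: 49.9
```

Run:
```python
from slot import *
s=manip.sense();R=s['orientation'];print(s['eef_pos'],s['ft_force'],s['ft_torque'],np.arctan2(R[1,0],R[0,0]))
```

```text
[0.5247 0.0612 0.1814] [-2.6803  2.5786  3.0097] [1.1448 0.7566 0.0133] -1.8298676807184537
```

step_arm(
  delta_rot=[
    [0, 0, 0],
    [0, 0, 0],
    [0, 0, 0],
  ],
  delta_pos=[
    [0, 0, -0.8],
    [0, 0, -1.5],
    [0, 0, -1.5],
  ],
  gripper=[-0.6, -0.6, -0.6],
)

```text
time_s: 23.4
eef_pos: [0.5247, 0.0612, 0.183]
orientation: [[-0.256, -0.967, 0.001], [-0.967, 0.256, 0.0], [-0.0, -0.0, -1.0]]
ft_force: [-1.9, 2.1, 5.4]
grip_width: 0.0275
gripper_force: 49.9
```

step_arm(
  delta_rot=[
    [0, 0, 0],
    [0, 0, 0],
    [0, 0, 0],
  ],
  delta_pos=[
    [0, 0, -0.8],
    [0, 0, -1.5],
    [0, 0, -1.5],
  ],
  gripper=[-0.6, -0.6, -0.6],
)

```text
time_s: 23.7
eef_pos: [0.5246, 0.0612, 0.1837]
orientation: [[-0.256, -0.967, -0.0], [-0.967, 0.256, 0.0], [-0.0, 0.0, -1.0]]
ft_force: [0.2, 2.8, -1.6]
grip_width: 0.0276
gripper_force: 49.9
```

step_arm(
  delta_rot=[
    [0, 0, 0],
    [0, 0, 0],
    [0, 0, 0],
    [0, 0, 0],
    [0, 0, 0],
  ],
  delta_pos=[
    [0, 0, -8],
    [0, 0, -25],
    [0, 0, -55],
    [0, 0, -68],
    [0, 0, -68],
  ],
  gripper=[-0.6, -0.6, -0.6, -0.6, -0.6],
)

```text
time_s: 24.2
eef_pos: [0.5254, 0.061, 0.2541]
orientation: [[-0.256, -0.967, 0.003], [-0.967, 0.256, 0.001], [-0.002, -0.003, -1.0]]
ft_force: [-0.2, 0.2, -0.9]
grip_width: 0.0276
gripper_force: 49.9
```

Run:
```python
from slot import *
s=manip.sense();print(s['time_s'],s['eef_pos'],s['ft_force']);print(mv((.4936,-.1664,.25),-1.56,s))
c=cap('side','s10.png');save(c,'s10.pkl')
t=s['eef_pos']+np.array(s['orientation'])@np.array([0,0,.1096]);print('tip side',proj(c,t))
for q in('lock_screw','driver','plate'): print(q,[(d['position'],round(d['confidence'],2)) for d in landmark_of('side',q)[:3]])
for z in(.082,.074,.069): print('screw exp',z,proj(c,(.5258,.0613,z)))
```

```text
24.2 [0.5254 0.061  0.2541] [-0.1926  0.1997 -0.8631]
(array([228. , -27.5,   3.8]), array([-0.0031,  0.0013, -0.2699]))
tip side [321.9896 163.6228]
lock_screw [([323.6, 189.4], 0.48)]
driver [([343.6, 299.7], 0.92), ([368.1, 335.5], 0.66), ([323.8, 161.5], 0.65)]
plate [([324.4, 197.2], 0.72)]
screw exp 0.082 [322.5111 187.3351]
screw exp 0.074 [322.5749 190.226 ]
screw exp 0.069 [322.6145 192.0164]
```

step_arm(
  delta_rot=[
    [0, 0, -0.05],
    [0, 0, -0.12],
    [0, 0, -0.2],
    [0, 0, -0.27],
    [0, 0, -0.27],
    [0, 0, -0.27],
    [0, 0, -0.27],
    [0, 0, -0.27],
  ],
  delta_pos=[
    [40, -5, 0],
    [85, -10, 0],
    [130, -16, 0],
    [175, -21, 0],
    [210, -25.5, 0],
    [228, -27.5, 0],
    [228, -27.5, 0],
    [228, -27.5, 0],
  ],
  gripper=[-0.6, -0.6, -0.6, -0.6, -0.6, -0.6, -0.6, -0.6],
)

```text
time_s: 25.2
eef_pos: [0.4921, -0.1666, 0.251]
orientation: [[0.01, -1.0, -0.002], [-1.0, -0.01, 0.0], [-0.0, 0.002, -1.0]]
ft_force: [0.4, 0.6, -1.2]
grip_width: 0.028
gripper_force: 49.9
```

Run:
```python
from slot import *
s=manip.sense();print(s['time_s'],s['eef_pos'],s['ft_force']);print(mv((.4936,-.1664,.1182),-1.56,s))
for n in('side','wrist'):
  c=cap(n)
  t=s['eef_pos']+np.array(s['orientation'])@np.array([0,0,.1096]);print('tip',proj(c,t),[(d['position'],round(d['confidence'],2)) for d in landmark_of(n,'driver')[:3]])
```

```text
25.2 [ 0.4921 -0.1666  0.251 ] [ 0.4321  0.5531 -1.2193]
(array([ -0.2,  -1.7, 132.8]), array([ 0.0019,  0.0001, -0.0012]))
tip [363.2975 231.1342] [([370.1, 335.6], 0.85), ([343.8, 303.4], 0.85), ([243.8, 225.2], 0.72)]
tip [322.0839 201.4971] [([366.2, 87.8], 0.97), ([395.1, 126.4], 0.8)]
```

step_arm(
  delta_rot=[
    [0, 0, 0],
    [0, 0, 0],
    [0, 0, 0],
    [0, 0, 0],
    [0, 0, 0],
    [0, 0, 0],
    [0, 0, 0],
    [0, 0, 0],
  ],
  delta_pos=[
    [0, -1, 25],
    [0, -1, 50],
    [0, -1, 65],
    [0, -1, 80],
    [0, -1, 95],
    [0, -1, 110],
    [0, -1, 120],
    [0, -1, 120],
  ],
  gripper=[-0.6, -0.6, -0.6, -0.6, -0.6, -0.6, -0.6, -0.6],
)

```text
time_s: 26.2
eef_pos: [0.493, -0.1658, 0.1308]
orientation: [[0.012, -1.0, -0.002], [-1.0, -0.012, 0.0], [-0.0, 0.002, -1.0]]
ft_force: [-0.1, -0.7, -1.2]
grip_width: 0.028
gripper_force: 49.9
```

step_arm(
  delta_rot=[
    [0, 0, 0],
    [0, 0, 0],
    [0, 0, 0],
    [0, 0, 0],
    [0, 0, 0],
  ],
  delta_pos=[
    [0, 0, 5],
    [0, 0, 9],
    [0, 0, 11.5],
    [0, 0, 12.5],
    [0, 0, 12.5],
  ],
  gripper=[-0.6, -0.6, -0.6, -0.6, -0.6],
)

```text
time_s: 26.7
eef_pos: [0.4937, -0.1664, 0.1196]
orientation: [[0.011, -1.0, 0.0], [-1.0, -0.011, -0.0], [0.0, -0.0, -1.0]]
ft_force: [0.6, -0.3, -1.0]
grip_width: 0.0285
gripper_force: 49.9
```

step_arm(
  delta_rot=[
    [0, 0, 0],
    [0, 0, 0],
    [0, 0, 0],
  ],
  delta_pos=[
    [0, 0, 1],
    [0, 0, 2],
    [0, 0, 2],
  ],
  gripper=[-0.6, -0.6, -0.6],
)

```text
time_s: 27.0
eef_pos: [0.4939, -0.1663, 0.1177]
orientation: [[0.011, -1.0, 0.0], [-1.0, -0.011, -0.0], [0.0, -0.0, -1.0]]
ft_force: [-0.3, -0.2, -1.1]
grip_width: 0.0277
gripper_force: 49.9
```

step_arm(
  delta_rot=[
    [0, 0, 0],
    [0, 0, 0],
    [0, 0, 0],
  ],
  delta_pos=[
    [0, 0, 0.7],
    [0, 0, 1],
    [0, 0, 1],
  ],
  gripper=[-0.6, -0.6, -0.6],
)

```text
time_s: 27.3
eef_pos: [0.4939, -0.1664, 0.1176]
orientation: [[0.011, -1.0, 0.001], [-1.0, -0.011, -0.0], [0.0, -0.001, -1.0]]
ft_force: [-3.1, 1.4, 9.4]
grip_width: 0.0278
gripper_force: 49.9
```

Flange is resting on the block; open and withdraw upward.

step_arm(
  delta_rot=[
    [0, 0, 0],
    [0, 0, 0],
    [0, 0, 0],
    [0, 0, 0],
    [0, 0, 0],
    [0, 0, 0],
    [0, 0, 0],
    [0, 0, 0],
    [0, 0, 0],
    [0, 0, 0],
    [0, 0, 0],
  ],
  delta_pos=[
    [0, 0, -1],
    [0, 0, -1],
    [0, 0, -1],
    [0, 0, -1],
    [0, 0, -1],
    [0, 0, -20],
    [0, 0, -60],
    [0, 0, -105],
    [0, 0, -145],
    [0, 0, -145],
    [0, 0, -145],
  ],
  gripper=[0.4, 0.4, 0.4, 0.4, 0.4, 0.4, 0.4, 0.4, 0.4, 0.4, 0.4],
)

```text
time_s: 28.4
eef_pos: [0.4941, -0.1663, 0.2626]
orientation: [[0.011, -1.0, 0.002], [-1.0, -0.011, 0.0], [-0.0, -0.002, -1.0]]
ft_force: [-0.4, 1.6, -0.3]
grip_width: 0.0614
gripper_force: 0.0
```

Run:
```python
from slot import *
s=manip.sense();print(s['time_s'],s['eef_pos'],s['ft_force'],s['grip_width'])
c=cap('side','s11.png')
for q,X in(('driver',(.4936,-.1664,.008)),('plate',(.5255,.0615,.052)),('lock_screw',(.5258,.0613,.074)),('petri_low',0),('lens',0),('marker',0),('petri_seeds',0)): print(q,[(d['position'],round(d['confidence'],2)) for d in landmark_of('side',q)[:4]],[(d['box'],round(d['confidence'],2)) for d in look_for('side',q)[:3]] if q=='driver' else '', proj(c,X) if X else '')
```

```text
28.4 [ 0.4941 -0.1663  0.2626] [-0.4054  1.5785 -0.3318] 0.06141451662388441
driver [([338.5, 300.9], 0.84), ([369.1, 336.2], 0.64)] [([323.5, 258.5, 23.3, 46.1], 0.81), ([355.0, 216.7, 21.4, 47.7], 0.75), ([312.1, 279.5, 60.3, 59.6], 0.7)] [360.6813 283.5637]
plate []  [322.5926 198.001 ]
lock_screw [([325.2, 189.8], 0.64)]  [322.5749 190.226 ]
petri_low [([241.5, 221.5], 0.56)]  
lens [([232.2, 184.2], 0.79)]  
marker [([233.0, 182.0], 0.67), ([371.6, 185.0], 0.5)]  
petri_seeds [([350.1, 168.9], 0.46)]
```

```bash
python3 -c "
from station import sign_off
print(sign_off())"
```

```text
the job is handed in; nothing more can be done
None
```

The plate is flush on both pins, the screw is locked (caught at about 8 mm down), the driver is back upright in its block and the job is handed in at about 29 s; the one blemish is that the red and purple look-alikes, upright at first, were lying over after my first move: the fingertips should have cleared them by about 7 cm, but I can't rule out having knocked them, and I left them where they fell.

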